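Hang the screw tin and set the hook's knurled nut

ROBOT

A 6-joint arm with a two-finger parallel gripper is mounted at the origin on the work surface; the furniture and walls round the work are solid. World frame = base frame: x ahead of the robot, y to its left, z up, the work surface at z = 0. Lengths are in mm, angles in degrees, forces in N, time in s.
With the tool pointing down it reaches from about 300 to 850 mm from the base axis. Payload 4.2 kg.
Tool frame: the origin (TCP) lies midway between the tips of the shut fingers; the grasp point (between the pads) lies 19 mm behind it; z points along the fingers, y is the line along which they close (so a half turn about z gives the same grasp; the last joint's range is limited). The gripper opens to 91 mm and grips with 3 to 60 N. Pads are 32 mm wide; open, the fingers measure 118 mm over their backs; the gripper's body (76 mm by 178 mm) begins 60 mm behind the grasp point.
Start: joints at [68.182, 18.312, 89.639, -0, 72.044, -1.146], TCP at [202.991, 537.994, 213.976] pointing down, gripper open.
Joint ranges: [-177.97, 177.97], [-48.28, 115.42], [12.27, 149.76], [-77.06, 257.06], [2.81, 150.46], [-146.56, 146.56]. Speed limits (degrees/s): [147.25, 147.25, 180, 180, 180, 180].

INTERFACE

Orientations are given as [roll, pitch, yaw] about the fixed x, y, z axes, in that order (R = Rz(yaw) Ry(pitch) Rx(roll)).
In Python, from workcell import env gives the robot as it stands.
- The arm moves only by the shell command python3 -m jog 'ROWS' [FORCE]. ROWS is a JSON object of lists of equal length, an entry for each row: "jaw": the finger opening in mm, from 0 to 91.2; "slide": the shift along the tool's x, y, z in units of 30 mm (1.0 is 30 mm), a list of three; "spin": the turn about the tool's z in units of 8 degrees (1.0 is 8 degrees). In form: {"jaw": [jaw, ...], "slide": [[dx, dy, dz], ...], "spin": [spin, ...]}. A call has 1 to 10 rows; each row shifts and turns the commanded pose from where the row before left it, along the tool's axes as they then stand; what a row does not reach is not made up. A row lasts 1/10 s, in which the tool goes at most 50 mm and 8.59 degrees, less where a joint would pass 70% of its speed; a pose out of reach is approached as far as the arm can. A call is refused whole if a number of a shift passes 1 or a number of a turn 1, either way. A call with a gripper value outside its range is refused whole. The fingers move at their own pace and stop on an object; FORCE is the grip in N (left out, the last holds). Time passes only in rows, so rows that do not move let the fingers close. It gives the time, the measured TCP pose, the force, the opening and the grip force at its end, in the units of the state.
- env.state(): the state, without advancing time (a new reading comes with each control period).
- env.grab_frame(name): name is "scene" or "top"; returns the picture (480x640x3 uint8, red, green, blue); there is no depth.
- env.camera_model(name): a dict with "fx", "fy", "cx", "cy" (pixels), "camera_from_world" (4x4, takes a point from world to camera coordinates). Camera axes: x right, y up, looking along -z (the intrinsics and any distortion apply to the point x, -y, -z); pixel columns grow to the right and rows downward; lengths in mm; the calibration is good to about 2 mm. A picture is of the moment at which its call begins. camera_model takes no time and is no camera call.
- env.job_done(): hands the job in; it is judged then, once.
The state is a dict: "time_s": time; "qpos": joint angles; "qvel": joint speeds; "effort": joint torques, N m; "ee_pos": TCP position; "ee_rot": TCP orientation; "force": force on the tool from outside, world axes, zero at the start; "torque": the same for the moment, N m; "gripper_width": finger opening in mm; "gripper_force": force on a finger pad.
Only numpy, scipy, OpenCV 4.12 (cv2) and the standard library are available. Lean on these libraries where they do the work, as an engineer would, in place of code of your own. Each camera call takes 0.05 s, during which the arm holds its last target. There are 200 camera calls.

TASK

Hang the tin of screws by its wire handle on the hook of the bench stand, carrying it upright, and let go of it. Then screw the knurled nut on top of the stand's post down (clockwise from above) until it bottoms out, and back it off a quarter turn so that the hook's swivel will not bind. Finish still gripping the nut in that position, with the tin hanging freely; leave the other things on the bench where they are.

Things in the scene. Friction and masses are not known exactly. Their poses are not given: they have to be found in the camera images.
- tin: open steel tin of screws, 67 mm diameter, 87 mm high, about 0.24 kg, loose, upright on the bench. Origin: centre of its underside, z up. A rigid wire handle (8 mm round, does not fold) stands over it in its own x-z plane, legs at x = +-55 mm. Grip it from above, pinching across y, on the straight parts x = 16 to 49 mm or x = -49 to -16 mm, wire centre 160 mm above the underside.
- bail_top (a point): middle of the handle's wire, where it kinks up (between x = -16 and +16 mm) to 168 mm above the tin's underside; axes as the tin's. This kink is to sit on the hook.
- stand: fixed bench stand: base 75 x 145 x 12 mm, post 22 mm diameter (33 mm at the collar). Origin: post axis at bench height. A fixed 10 mm round hook arm runs from the post along the stand's own -y, centre 218 mm high, dips to its seat 105 mm from the post (centre 205 mm high) and turns up to a tip 124 mm from the post, 239 mm high. The handle's bar goes across it, along the stand's x.
- hook_seat (a point): where the middle of the handle's wire (point bail_top) comes to rest on the hook: 105 mm from the post axis along the stand's -y, 214 mm above the bench; axes as the stand's
- nut: knurled steel nut, a cylinder of 38 mm diameter, 30 mm high, on the post's vertical axis, with a small dark groove on its top face. Origin: centre of its underside, 237 mm above the bench when bottomed out. A 16 mm threaded stud stands up through it to 284 mm; the collar below it ends at 237 mm.
- nut_turn (a joint): turn of the nut in rad: 0 = bottomed out (hard stop), grows anticlockwise seen from above (unscrewing); 1.57 = backed off a quarter turn. It starts 2.4 to 3.9. The nut rises 4 mm a turn, stays where it is left, and needs about 0.1 N m to turn.
- hose_point (a point): point on the orange-red air hose of the room (fixed, solid, keep clear of it). The hose hangs in a taut sloping line from the bench's left edge (x 0.16, y 0.36, height 0) up to (0.58, 0.01, 0.28) and (0.66, -0.08, 0.46), then up to a coil on the wall; a second run hangs past (0.62, -0.30, 0.40), (0.53, -0.37, 0.33) and (0.45, -0.40, 0.43). All work lies to the right of the first.
- tape_measure: bystander: yellow tape measure 35 x 88 x 64 mm, loose; origin centre of underside
- sanding_block: bystander: grey sanding block 62 x 115 x 34 mm, loose; origin centre of underside
- pliers: bystander: pliers 58 x 167 x 14 mm, loose; origin centre of underside

How it is judged (in metres and radians):
On the way, in this order (a step that is already met when the one before it is completed fails the run):
1. the tin hangs on the hook by its handle, let go (distance between bail_top and hook_seat below 0.02 m and contact force between tin and stand above 1 N and contact force between each of the arm, the fingers and tin below 0.1 N and angle between tin's own z axis and vertical below 0.35 rad), for 0.3 s.
2. the nut is bottomed out (value of joint nut_turn below 0.1 rad), for 0.1 s.
At the end, for the whole second after the job is handed in: The nut stands 1.22 to 1.92 rad (a quarter turn, within 20 degrees) off its stop, gripped by the fingers with more than 2 N; the tin hangs on the hook (middle of the handle within 20 mm of the hook's seat, tin within 0.35 rad of upright), carried by the stand and not touched by the robot (all of step 1 and value of joint nut_turn between 1.22 and 1.92 rad and contact force between the fingers and nut above 2 N); the arm keeps its last pose, push and grip.
It fails at once if the tin was tipped (more than 0.7 rad) (angle between tin's own z axis and vertical above 0.7 rad).
It fails at once if the tape_measure was disturbed (moved 25 mm) (distance of tape_measure from where it was at the start of the episode above 0.025 m).
It fails at once if the sanding_block was disturbed (moved 25 mm) (distance of sanding_block from where it was at the start of the episode above 0.025 m).
It fails at once if the pliers was disturbed (moved 25 mm) (distance of pliers from where it was at the start of the episode above 0.025 m).
It also fails if it takes over 72 s, if anything falls off the work surface, if the arm or the gripper's body presses on something with over 40 N, if the wrist force passes 120 N, or if a joint passes its speed limit or range.

## Working session

There is one attempt and no reset: what is moved stays moved. The work goes in short steps, Python scripts to look and compute and a shell command to move; the robot and the scene stay as the last step left them, time stands still between calls to the robot, and variables do not carry over. Pictures are saved under pics/ and viewed, at most 13 in all, crops included, and the job is handed in when it is done.

```bash
mkdir -p pics
python3 - <<'E'
from workcell import env
import cv2
for n in("scene","top"):
    cv2.imwrite(f"pics/{n}0.png",env.grab_frame(n)[:,:,::-1])
    print(n,env.camera_model(n))
print(env.state())
E
```

```text
scene {'fx': 494.7360926887295, 'fy': 494.7360926887295, 'cx': 317.737470000802, 'cy': 245.2712777528187, 'camera_from_world': array([[ 8.09913985e-01, -5.86544577e-01,  2.18996954e-03,
        -4.60779842e+02],
       [ 4.30009139e-01,  5.96297308e-01,  6.77880270e-01,
        -2.98065197e+02],
       [-3.98912869e-01, -5.48083004e-01,  7.35169058e-01,
        -8.98605963e+02],
       [ 0.00000000e+00,  0.00000000e+00,  0.00000000e+00,
         1.00000000e+00]])}
top {'fx': 532.7080127457466, 'fy': 532.7080127457466, 'cx': 319.72561395857855, 'cy': 235.5264649927757, 'camera_from_world': array([[-1.01371987e-02, -9.99947815e-01,  1.26691911e-03,
        -2.31821005e+01],
       [ 9.89198761e-01, -9.84293169e-03,  1.46249542e-01,
        -5.77686472e+02],
       [-1.46229440e-01,  2.73579548e-03,  9.89246919e-01,
        -1.28977204e+03],
       [ 0.00000000e+00,  0.00000000e+00,  0.00000000e+00,
         1.00000000e+00]])}
{'time_s': 0.1, 'qpos': array([ 6.81813205e+01,  1.83465594e+01,  8.96977836e+01, -1.89009955e-03,
        7.20441769e+01, -1.14541678e+00]), 'qvel': array([-0.11544388, -0.06791071, -0.06323269,  0.00252059,  0.03704028,
       -0.02796201]), 'effort': array([-8.59438387e-06, -4.13336527e+01, -2.32505769e+01,  7.27033569e-02,
        4.22673952e-02, -8.06987100e-05]), 'ee_pos': array([202.8373429 , 537.5634754 , 213.22964037]), 'ee_rot': array([-1.79911462e+02,  2.72711570e-05,  1.59327321e+02]), 'force': array([ 0.36281003,  0.55719373, -0.30888795]), 'torque': array([ 0.01611893, -0.01241931,  0.00034512]), 'gripper_force': 0.0, 'gripper_width': 91.17043937939485}
```

View pics/scene0.png

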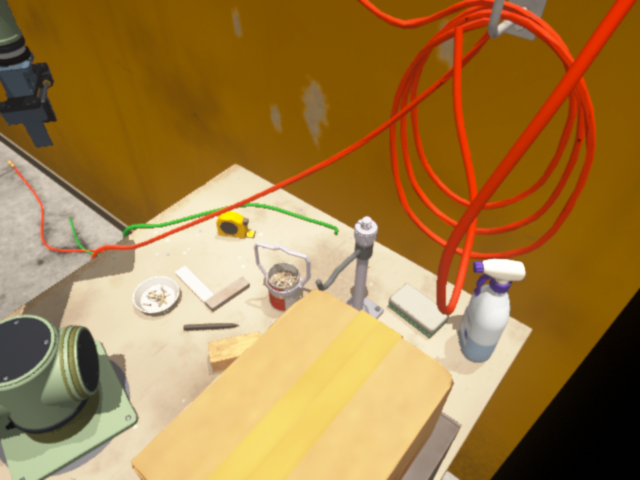

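View pics/top0.png

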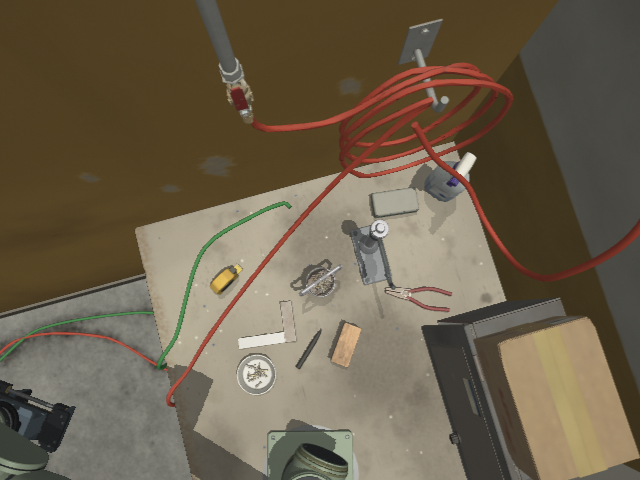

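The scene view shows the tin near (284,280), its handle's top from about (256,246) to (309,258), and the post with the nut near (366,232). The top view shows the handle from about (301,293) to (340,266), the nut near (379,229), and the hose sloping between the arm and the work. I'll enlarge both next.

Run:
```python
import cv2
a=cv2.imread("pics/scene0.png")[200:340,240:400]
b=cv2.imread("pics/top0.png")[210:320,285:405]
cv2.imwrite("pics/c1.png",cv2.resize(a,None,fx=4,fy=4,interpolation=cv2.INTER_CUBIC)[:560])
cv2.imwrite("pics/c2.png",cv2.resize(b,None,fx=5,fy=5,interpolation=cv2.INTER_CUBIC))
```

```text
(no output)
```

View pics/c1.png

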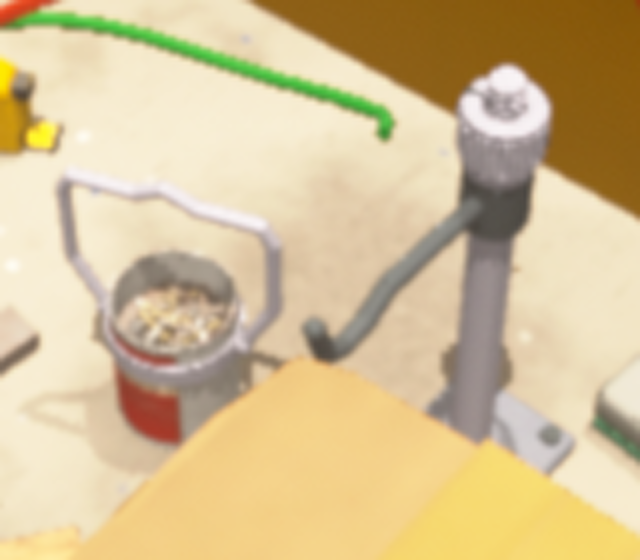

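View pics/c2.png

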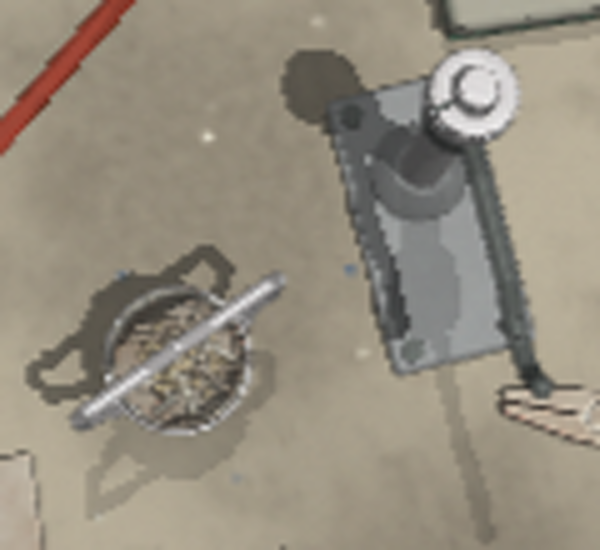

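The scene crop gives handle ends at (257,244.5) and (308,259.3), the stud top at (367.2,219), and the hook tip at (318.5,281). The top crop gives handle ends at (301.4,293.6) and (340.2,266.8), the stud top at (380.6,227), and the hook tip at (393.2,286).

```bash
cat > h.py <<'E'
from workcell import env
import numpy as np, cv2
def P(n):
    c=env.camera_model(n);K=np.array([[c['fx'],0,c['cx']],[0,c['fy'],c['cy']],[0,0,1]])
    return K@np.diag([1,-1,-1])@c['camera_from_world'][:3]
PS,PT=P("scene"),P("top")
def pr(M,X):
    x=M@np.r_[X,1];return x[:2]/x[2]
def tri(s,t):
    X=cv2.triangulatePoints(PS,PT,np.array(s,float).reshape(2,1),np.array(t,float).reshape(2,1)).ravel();X=X[:3]/X[3]
    return X,np.abs(np.r_[pr(PS,X)-s,pr(PT,X)-t]).max()
E
python3 - <<'E'
from h import *
np.set_printoptions(precision=1,suppress=True)
D=dict(hl=((257,244.5),(301.4,293.6)),hr=((308,259.3),(340.2,266.8)),hm=((281.3,247.8),(320.5,279.6)),stud=((367.2,219),(380.6,227)),nuttop=((366.2,226.2),(379.4,229)),tip=((318.5,281),(393.2,286)),tinrim=((283.5,276),(320.3,282)))
R={}
for k,(s,t) in D.items():
    R[k],e=tri(s,t);print(k,R[k],round(e,1))
d=R['hr']-R['hl'];print("handle len",np.linalg.norm(d),"yaw",np.degrees(np.arctan2(d[1],d[0])))
p=R['stud'];h=R['tip']-p;print("tip dist",np.hypot(*h[:2]),"dir -y",np.degrees(np.arctan2(h[1],h[0])))
# hose clearance: nearest
print(env.state()['ee_pos'])
E
```

```text
hl [430.3  13.3 156.9] 0.8
hr [489.7 -74.9 155.4] 0.7
hm [460.1 -29.7 166.7] 0.5
stud [ 558.5 -153.3  285. ] 0.4
nuttop [ 557.5 -153.   268.1] 0.7
tip [ 439.3 -181.7  235.7] 0.5
tinrim [460.  -29.5  81.5] 0.5
handle len 106.3688491607729 yaw -56.03404912571853
tip dist 122.51088737712372 dir -y -166.63307363271142
[202.8 537.6 213.2]
```

```bash
cat > go.py <<'E'
import sys; from h import *
# go.py x y z yaw : units needed (slide in tool axes at the *target* yaw), spin
x,y,z,w=map(float,sys.argv[1:5]); s=env.state(); p=s['ee_pos']; yaw=s['ee_rot'][2]
d=np.array([x,y,z])-p; a=np.radians(w)
print("t",s['time_s'],"pos",p.round(1),"rot",s['ee_rot'].round(1),"q6",s['qpos'][5].round(1),"F",s['force'].round(1),"w",round(s['gripper_width'],1))
print("slide total",(np.array([np.cos(a)*d[0]+np.sin(a)*d[1],np.sin(a)*d[0]-np.cos(a)*d[1],-d[2]])/30).round(2),"spin",round(((yaw-w+180)%360-180)/8,3))
E
python3 -m jog '{"jaw":[91,91,91,91,91,91],"slide":[[0,0,-1],[0,0,-1],[0,0,-1],[0,0,-1],[0,0,-1],[0,0,-1]],"spin":[0.735,0.735,0.735,0.735,0.735,0.735]}'
python3 go.py 300 150 390 124
```

```text
time_s: 0.7
ee_pos: [202.9, 537.7, 394.8]
ee_rot: [-180.0, 0.0, 123.8]
force: [0.7, 0.1, -0.2]
gripper_width: 91.1
gripper_force: 0.0
t 0.7 pos [202.9 537.7 394.8] rot [-180.     0.   123.8] q6 34.4 F [ 0.7  0.1 -0.2] w 91.1
slide total [-12.52  -4.54   0.16] spin -0.024
```

```bash
python3 -m jog '{"jaw":[91,91,91,91,91,91,91,91,91,91],"slide":[[-0.83,-0.3,0],[-0.83,-0.3,0],[-0.83,-0.3,0],[-0.83,-0.3,0],[-0.83,-0.3,0],[-0.83,-0.3,0],[-0.83,-0.3,0],[-0.83,-0.3,0],[-0.83,-0.3,0],[-0.83,-0.3,0]],"spin":[0,0,0,0,0,0,0,0,0,0]}'
python3 -m jog '{"jaw":[91,91,91,91,91],"slide":[[-0.83,-0.3,0],[-0.83,-0.3,0],[-0.83,-0.3,0],[-0.83,-0.3,0],[-0.83,-0.3,0]],"spin":[0,0,0,0,0]}'
python3 go.py 479 -58 300 124
```

```text
time_s: 1.7
ee_pos: [267.8, 280.1, 393.6]
ee_rot: [-180.0, 0.0, 124.1]
force: [0.6, -0.6, -0.2]
gripper_width: 91.3
gripper_force: 0.0
time_s: 2.2
ee_pos: [300.1, 151.8, 393.7]
ee_rot: [-180.0, -0.0, 124.1]
force: [0.2, -0.1, 1.0]
gripper_width: 91.0
gripper_force: 0.0
t 2.2 pos [300.1 151.8 393.7] rot [-180.    -0.   124.1] q6 -9.2 F [ 0.2 -0.1  1. ] w 91.0
slide total [-9.13  1.03  3.12] spin 0.007
```

```bash
python3 -m jog '{"jaw":[91,91,91,91,91,91,91,91,91,91],"slide":[[-0.91,0.1,0.31],[-0.91,0.1,0.31],[-0.91,0.1,0.31],[-0.91,0.1,0.31],[-0.91,0.1,0.31],[-0.91,0.1,0.31],[-0.91,0.1,0.31],[-0.91,0.1,0.31],[-0.91,0.1,0.31],[-0.91,0.1,0.31]],"spin":[0,0,0,0,0,0,0,0,0,0]}'
python3 -m jog '{"jaw":[50,50,50],"slide":[[0,0,0],[0,0,0],[0,0,0]],"spin":[0,0,0]}'
python3 go.py 479 -58 152 124
python3 - <<'E'
from h import *
a=env.grab_frame("scene")[:,:,::-1][140:300,230:390];b=env.grab_frame("top")[:,:,::-1][180:340,270:430]
cv2.imwrite("pics/d1.png",cv2.resize(np.hstack([a,b]),None,fx=2.5,fy=2.5,interpolation=cv2.INTER_CUBIC))
E
```

```text
time_s: 3.2
ee_pos: [478.3, -57.4, 300.1]
ee_rot: [-180.0, -0.0, 124.0]
force: [0.1, 0.4, -0.2]
gripper_width: 91.0
gripper_force: 0.0
time_s: 3.5
ee_pos: [477.5, -55.9, 301.2]
ee_rot: [180.0, -0.0, 124.1]
force: [-0.3, -0.4, 0.2]
gripper_width: 70.1
gripper_force: 0.0
t 3.5 pos [477.5 -55.9 301.2] rot [180.   -0.  124.1] q6 -42.1 F [-0.3 -0.4  0.2] w 70.1
slide total [-0.08  0.    4.97] spin 0.009
```

View pics/d1.png

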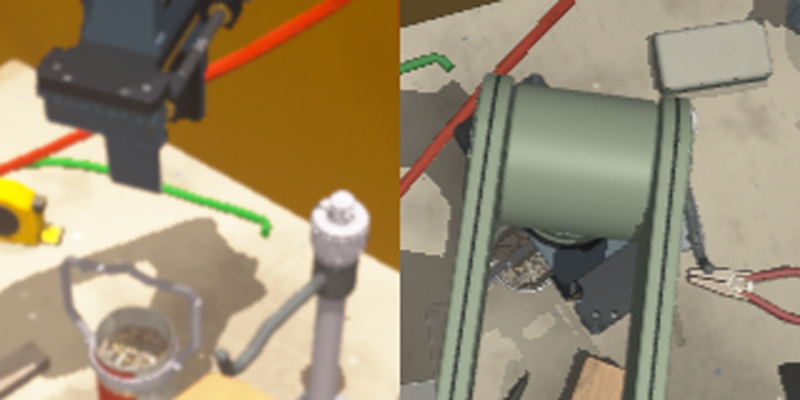

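The gripper is aligned across the handle above its right half. The body's far end is close to the hose in plan, so I'll check the hose line before lowering.

Run:
```python
from h import *
A=np.array([160,360,0.]);B=np.array([580,10,280.])
for n,M in(("scene",PS),("top",PT)):
    im=cv2.imread(f"pics/{n}0.png").astype(int); m=(im[:,:,2]>im[:,:,1]*1.8)&(im[:,:,2]>im[:,:,0]*1.8)&(im[:,:,2]>120)
    if n=="scene": m&=(im[:,:,1]<110)
    for f in(.7,.8,.9,.97):
        p=pr(M,A+f*(B-A));q=pr(M,A+(f+.02)*(B-A));d=(q-p)/np.linalg.norm(q-p);nn=np.array([-d[1],d[0]])
        o=np.arange(-25,26);h=[k for k in o if m[tuple((p+k*nn).round().astype(int)[::-1])]]
        print(n,f,p.round(),nn.round(2),h)
```

```text
scene 0.7 [238. 196.] [0.34 0.94] [np.int64(6), np.int64(7), np.int64(8), np.int64(9)]
scene 0.8 [264. 187.] [0.34 0.94] [np.int64(4), np.int64(5), np.int64(6)]
scene 0.9 [291. 177.] [0.34 0.94] [np.int64(0), np.int64(1), np.int64(2), np.int64(3), np.int64(4), np.int64(5)]
scene 0.97 [311. 170.] [0.34 0.94] [np.int64(-3), np.int64(-2), np.int64(-1), np.int64(0), np.int64(1), np.int64(2), np.int64(3)]
top 0.7 [254. 282.] [0.81 0.59] [np.int64(-6), np.int64(-5), np.int64(-4), np.int64(-3)]
top 0.8 [269. 261.] [0.81 0.59] [np.int64(-4), np.int64(-3), np.int64(-2)]
top 0.9 [285. 240.] [0.81 0.59] [np.int64(-4), np.int64(-3), np.int64(-2), np.int64(-1), np.int64(0)]
top 0.97 [296. 224.] [0.81 0.59] [np.int64(-1), np.int64(0), np.int64(1)]
```

```bash
python3 -m jog '{"jaw":[50,50,50,50,50,50,50],"slide":[[-0.05,0,0.9],[0,0,0.9],[0,0,0.9],[0,0,0.9],[0,0,0.8],[0,0,0.6],[0,0,0]],"spin":[0,0,0,0,0,0,0]}'
python3 go.py 479 -58 149 124
```

```text
time_s: 4.3
ee_pos: [476.9, -56.9, 149.3]
ee_rot: [-179.8, -0.2, 124.1]
force: [-0.9, 0.2, 0.2]
gripper_width: 49.6
gripper_force: 0.0
t 4.3 pos [476.9 -56.9 149.3] rot [-179.8   -0.2  124.1] q6 -42.3 F [-0.9  0.2  0.2] w 49.6
slide total [-0.07  0.04  0.01] spin 0.013
```

```bash
python3 -m jog '{"jaw":[0,0,0,0,0,0,0,0],"slide":[[0,0,0],[0,0,0],[0,0,0],[0,0,0],[0,0,0],[0,0,0],[0,0,0],[0,0,0]],"spin":[0,0,0,0,0,0,0,0]}' 55
python3 go.py 479 -58 249 124
```

```text
time_s: 5.1
ee_pos: [479.2, -57.7, 151.2]
ee_rot: [179.9, 0.0, 124.0]
force: [0.6, -0.3, 2.1]
gripper_width: 6.8
gripper_force: 55.0
t 5.1 pos [479.2 -57.7 151.2] rot [179.9   0.  124. ] q6 -42.3 F [ 0.6 -0.3  2.1] w 6.8
slide total [-0.   -0.01 -3.26] spin 0.005
```

Run:
```python
from h import *
np.set_printoptions(precision=1,suppress=True)
for s,t in (((318,292),(500,350)),((452,380),(590,318)),((135,465),(530,490))): print(tri(s,t))
for p in ((423,325),(441,479),(436,440),(487,325),(562,299)):
  for z in (0,150,300,400):
    A=np.c_[PT[:,:2],PT[:,2]*z+PT[:,3]];A=np.linalg.inv(A)@np.r_[p,1];X=A[:2]/A[2];print(p,z,X,pr(PS,np.r_[X,z]))
```

```text
(array([ 323.8, -329.5,  451.3]), np.float64(4.326788199924749))
(array([ 370.8, -483.3,  448.4]), np.float64(1.427737965292465))
(array([  98.4, -372.6,  430.4]), np.float64(8.832170072288179))
(423, 325) 0 [ 353.2 -287. ] [314.2 423.2]
(423, 325) 150 [ 356.5 -258.1] [305.  368.8]
(423, 325) 300 [ 359.7 -229.3] [293.4 299.8]
(423, 325) 400 [ 361.9 -210.1] [283.7 242.6]
(441, 479) 0 [ -14.5 -316.4] [120.4 584.3]
(441, 479) 150 [  29.3 -284.3] [110.4 516.6]
(441, 479) 300 [  73.1 -252.2] [ 97.7 431.1]
(441, 479) 400 [ 102.3 -230.8] [ 87.3 360.2]
(436, 440) 0 [  75.8 -308.1] [175.4 537.7]
(436, 440) 150 [ 109.7 -276.9] [165.6 473.9]
(436, 440) 300 [ 143.5 -245.7] [153.2 393.2]
(436, 440) 400 [ 166. -225.] [142.9 326.3]
(487, 325) 0 [ 351.6 -448.3] [372.  503.6]
(487, 325) 150 [ 355.  -401.7] [361.4 442.7]
(487, 325) 300 [ 358.4 -355. ] [348.1 365.5]
(487, 325) 400 [ 360.7 -323.9] [337.  301.6]
(562, 299) 0 [ 414.7 -642.4] [492.8 594.6]
(562, 299) 150 [ 411.2 -574.4] [480.3 526.2]
(562, 299) 300 [ 407.6 -506.3] [464.5 439.7]
(562, 299) 400 [ 405.3 -461. ] [451.4 368.1]
```

Run:
```python
import cv2
a=cv2.imread("pics/scene0.png")[260:480,120:480];b=cv2.imread("pics/top0.png")[270:480,400:640]
a=cv2.resize(a,(655,400));b=cv2.resize(b,(457,400))
import numpy as np
cv2.imwrite("pics/e.png",cv2.resize(np.hstack([a,b]),(800,288),interpolation=cv2.INTER_AREA))
```

```text
(no output)
```

View pics/e.png

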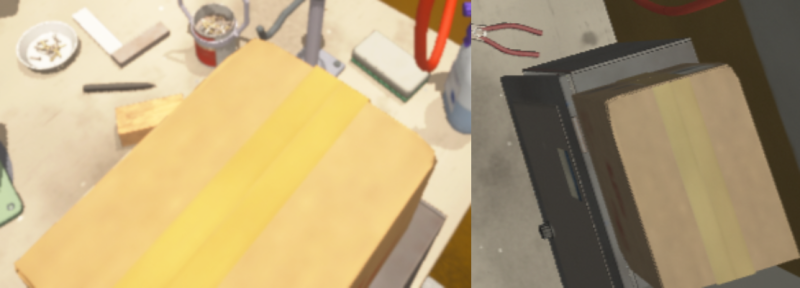

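The box reaches about z 450, with its near corner at (324,-330). The cabinet front is at about y -287. Gripped on its right half, the tin would bring the gripper body within about 10 mm of the cabinet at the hook. So I'll set the tin down aligned and clear of the hose, then regrip it on the left half.

```bash
python3 -m jog '{"jaw":[0,0,0,0,0,0,0],"slide":[[0,0,-0.3],[0,0,-0.4],[0,-0.2,-0.4],[0,-0.3,-0.4],[0,-0.4,-0.3],[0,-0.3,0],[0,0,0]],"spin":[0,0,0,0,0,0,0]}'
python3 -m jog '{"jaw":[0,0,0,0,0,0,0],"slide":[[0,0,0],[0,0,0],[0,0,0],[0,0,0],[0,0,0],[0,0,0],[0,0,0]],"spin":[0.4,0.515,0.515,0.515,0.4,0.23,0]}'
python3 go.py 437.7 -112.5 152 103.4
```

```text
time_s: 5.8
ee_pos: [447.3, -78.6, 205.1]
ee_rot: [-180.0, -0.0, 124.0]
force: [0.2, -0.2, -2.4]
gripper_width: 6.7
gripper_force: 55.0
time_s: 6.5
ee_pos: [448.6, -77.8, 204.3]
ee_rot: [-179.9, -0.0, 103.4]
force: [-0.4, -0.4, -2.2]
gripper_width: 6.5
gripper_force: 55.0
t 6.5 pos [448.6 -77.8 204.3] rot [-179.9   -0.   103.4] q6 -24.7 F [-0.4 -0.4 -2.2] w 6.5
slide total [-1.04 -0.62  1.74] spin 0.005
```

```bash
python3 -m jog '{"jaw":[0,0,0,0,0,0,0,0,0,0],"slide":[[-0.25,-0.15,0],[-0.4,-0.25,0],[-0.39,-0.22,0],[0,0,0.4],[0,0,0.5],[0,0,0.4],[0,0,0.25],[0,0,0.1],[0,0,0.04],[0,0,0]],"spin":[0,0,0,0,0,0,0,0,0,0]}'
python3 go.py 437.7 -112.5 151 103.4
```

```text
time_s: 7.5
ee_pos: [438.4, -112.7, 154.5]
ee_rot: [180.0, 0.0, 103.5]
force: [-0.5, 0.1, -2.1]
gripper_width: 6.7
gripper_force: 55.0
t 7.5 pos [ 438.4 -112.7  154.5] rot [180.    0.  103.5] q6 -29.3 F [-0.5  0.1 -2.1] w 6.7
slide total [ 0.01 -0.02  0.12] spin 0.006
```

```bash
python3 -m jog '{"jaw":[0,0,0],"slide":[[0,0,0.05],[0,0,0.03],[0,0,0]],"spin":[0,0,0]}'
python3 -m jog '{"jaw":[0,0,0],"slide":[[0,0,0.02],[0,0,0.01],[0,0,0]],"spin":[0,0,0]}'
```

```text
time_s: 7.8
ee_pos: [438.1, -112.5, 151.9]
ee_rot: [180.0, 0.0, 103.5]
force: [0.3, 0.1, -2.5]
gripper_width: 6.6
gripper_force: 55.0
time_s: 8.1
ee_pos: [438.7, -112.7, 151.4]
ee_rot: [179.9, 0.0, 103.4]
force: [0.1, 0.0, 0.2]
gripper_width: 7.4
gripper_force: 55.0
```

```bash
python3 -m jog '{"jaw":[50,50,50,50,50,50,50,50],"slide":[[0,0,0],[0,0,0],[0,0,0],[0,0,0],[0,0,-0.4],[0,0,-0.6],[0,0,-0.6],[0,0,-0.2]],"spin":[0,0,0,0,0,0,0,0]}'
python3 -m jog '{"jaw":[50,50,50,50],"slide":[[0.6,0,0],[0.8,0,0],[0.75,0,0],[0,0,0]],"spin":[0,0,0,0]}'
python3 - <<'E'
from h import *
a=env.grab_frame("scene")[:,:,::-1][160:340,200:400];b=env.grab_frame("top")[:,:,::-1][220:400,270:470]
cv2.imwrite("pics/f1.png",cv2.resize(np.hstack([a,b]),None,fx=2,fy=2,interpolation=cv2.INTER_CUBIC))
E
```

```text
time_s: 8.9
ee_pos: [439.0, -112.8, 206.5]
ee_rot: [179.8, 0.1, 103.4]
force: [-0.4, 0.9, -0.2]
gripper_width: 49.9
gripper_force: 0.0
time_s: 9.3
ee_pos: [422.0, -48.2, 204.4]
ee_rot: [-179.9, -0.1, 103.6]
force: [-1.0, 0.1, 0.3]
gripper_width: 49.9
gripper_force: 0.0
```

View pics/f1.png

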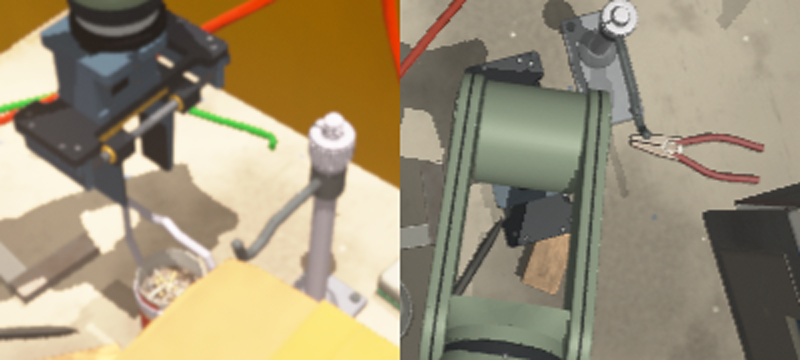

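The tin stands upright in its new spot (scene crop about (165,280)), and the fingers straddle the left half of the handle. Next I'll lower and grip.

```bash
python3 -m jog '{"jaw":[50,50,50,50,50],"slide":[[0,0,0.5],[0,0,0.6],[0,0,0.5],[0,0,0.17],[0,0,0]],"spin":[0,0,0,0,0]}'
python3 -m jog '{"jaw":[0,0,0,0,0,0,0,0],"slide":[[0,0,0],[0,0,0],[0,0,0],[0,0,0],[0,0,0],[0,0,0],[0,0,0],[0,0,0]],"spin":[0,0,0,0,0,0,0,0]}' 55
python3 -m jog '{"jaw":[0,0,0,0,0],"slide":[[0,0,-0.4],[0,0,-0.7],[0,0,-0.7],[0,0,-0.2],[0,0,0]],"spin":[0,0,0,0,0]}'
```

```text
time_s: 9.9
ee_pos: [422.9, -50.4, 151.2]
ee_rot: [-179.9, -0.0, 103.4]
force: [-0.3, -0.1, -0.3]
gripper_width: 50.1
gripper_force: 0.0
time_s: 10.7
ee_pos: [423.5, -49.8, 152.0]
ee_rot: [180.0, 0.0, 103.5]
force: [1.3, 0.0, 1.5]
gripper_width: 7.0
gripper_force: 54.9
time_s: 11.2
ee_pos: [423.2, -49.8, 211.9]
ee_rot: [180.0, 0.0, 103.4]
force: [0.1, -0.1, -2.1]
gripper_width: 6.8
gripper_force: 54.9
```

```bash
python3 -m jog '{"jaw":[0,0,0,0,0,0,0,0,0,0],"slide":[[0,-0.2,-0.2],[0,-0.4,-0.4],[0,-0.4,-0.3],[0,-0.3,-0.1],[0,-0.13,0],[-0.3,0,0],[-0.6,0,0],[-0.7,0,0],[-0.7,0,0],[-0.5,0,0]],"spin":[0,0,0,0,0,0,0,0,0,0]}'
python3 -m jog '{"jaw":[0,0,0,0],"slide":[[-0.35,0,0],[-0.2,0,0],[0,0,0],[0,0,0]],"spin":[0,0,0,0]}'
python3 go.py 404.7 -157.6 241.5 103.4
python3 - <<'E'
from h import *
a=env.grab_frame("scene")[:,:,::-1][160:340,200:400];b=env.grab_frame("top")[:,:,::-1][220:400,270:470]
cv2.imwrite("pics/g1.png",cv2.resize(np.hstack([a,b]),None,fx=2,fy=2,interpolation=cv2.INTER_CUBIC))
E
```

```text
time_s: 12.2
ee_pos: [401.4, -143.2, 241.4]
ee_rot: [-180.0, 0.0, 103.4]
force: [-1.0, 0.3, -3.4]
gripper_width: 6.6
gripper_force: 55.0
time_s: 12.6
ee_pos: [404.6, -157.1, 241.7]
ee_rot: [-180.0, -0.0, 103.5]
force: [0.4, -0.2, -2.4]
gripper_width: 6.9
gripper_force: 55.0
t 12.6 pos [ 404.6 -157.1  241.7] rot [-180.    -0.   103.5] q6 -36.2 F [ 0.4 -0.2 -2.4] w 6.9
slide total [-0.02 -0.    0.01] spin 0.006
```

View pics/g1.png

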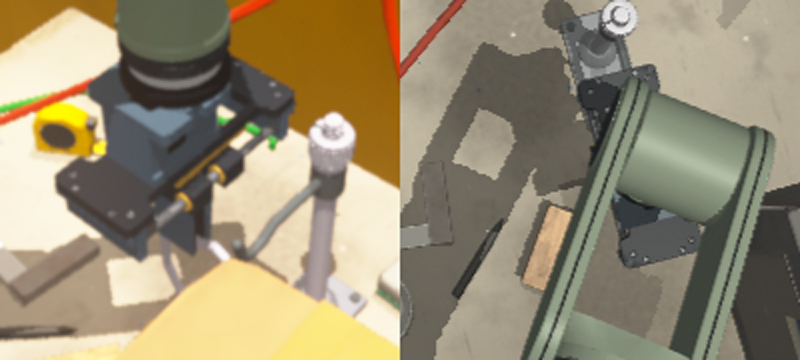

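The handle bar is just beyond the hook tip (scene crop: bar about (215,250), tip about (240,245)), clear of it. Moving in along the hook.

```bash
python3 -m jog '{"jaw":[0,0,0,0,0,0],"slide":[[0,0.2,0],[0,0.4,0],[0,0.45,0],[0,0.35,0],[0,0.1,0],[0,0,0]],"spin":[0,0,0,0,0,0]}'
python3 -m jog '{"jaw":[0,0,0,0,0,0],"slide":[[0,0,0.25],[0,0,0.4],[0,0,0.4],[0,0,0.2],[0,0,0],[0,0,0]],"spin":[0,0,0,0,0,0]}'
python3 go.py 448.5 -147.2 197 103.4
```

```text
time_s: 13.3
ee_pos: [449.1, -146.8, 241.5]
ee_rot: [-180.0, -0.0, 103.5]
force: [-0.3, -0.2, -2.4]
gripper_width: 6.9
gripper_force: 55.0
time_s: 13.9
ee_pos: [448.6, -147.2, 204.3]
ee_rot: [180.0, -0.0, 103.4]
force: [-0.1, -0.3, -2.8]
gripper_width: 6.4
gripper_force: 55.0
t 13.9 pos [ 448.6 -147.2  204.3] rot [180.   -0.  103.4] q6 -33.0 F [-0.1 -0.3 -2.8] w 6.4
slide total [-0.   -0.    0.24] spin 0.005
```

```bash
python3 -m jog '{"jaw":[0,0,0],"slide":[[0,0,0.1],[0,0,0.07],[0,0,0]],"spin":[0,0,0]}'
python3 -m jog '{"jaw":[0,0,0],"slide":[[0,0,0.04],[0,0,0.03],[0,0,0]],"spin":[0,0,0]}'
python3 - <<'E'
from h import *
a=env.grab_frame("scene")[:,:,::-1][200:320,260:400]
cv2.imwrite("pics/i1.png",cv2.resize(a,None,fx=4,fy=4,interpolation=cv2.INTER_CUBIC))
E
```

```text
time_s: 14.2
ee_pos: [449.0, -147.2, 200.0]
ee_rot: [179.9, 0.0, 103.4]
force: [-1.4, 0.2, 2.8]
gripper_width: 6.7
gripper_force: 55.0
time_s: 14.5
ee_pos: [449.4, -147.2, 199.3]
ee_rot: [179.8, 0.1, 103.4]
force: [-2.1, 2.6, 10.8]
gripper_width: 7.2
gripper_force: 55.0
```

View pics/i1.png

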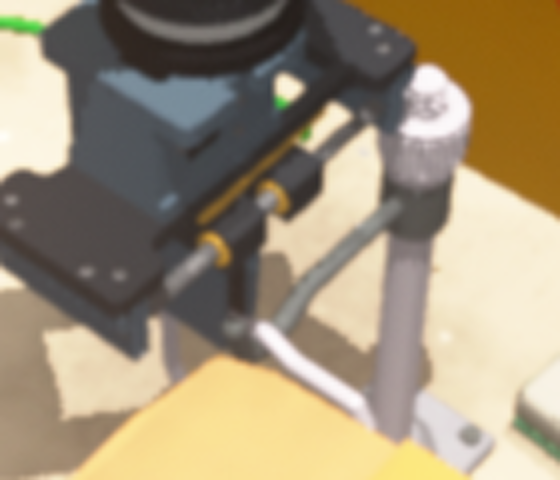

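The wire lies in the hook just inside the tip (crop about (262,330)), and the upward force shows it is seated. I'll ease off and release.

```bash
python3 -m jog '{"jaw":[0,0,25,30,30,30,30],"slide":[[0,0,-0.05],[0,0,0],[0,0,0],[0,0,0],[0,0,0],[0,0,0],[0,0,0]],"spin":[0,0,0,0,0,0,0]}'
python3 -m jog '{"jaw":[30,30,30,30,30,30,30,30],"slide":[[0,0,-0.2],[0,0,-0.4],[0,0,-0.8],[0,0,-0.9],[0,0,-1],[0,0,-1],[0,0,-0.5],[0,0,0]],"spin":[0,0,0,0,0,0,0,0]}'
python3 - <<'E'
from h import *
a=env.grab_frame("scene")[:,:,::-1][190:340,230:400]
b=env.grab_frame("top")[:,:,::-1][200:350,290:460]
cv2.imwrite("pics/j1.png",cv2.resize(np.hstack([a,b]),None,fx=2.35,fy=2.35,interpolation=cv2.INTER_CUBIC))
E
python3 go.py 558.2 -153.2 330 194
```

```text
time_s: 15.25
ee_pos: [448.4, -147.1, 198.4]
ee_rot: [-180.0, -0.0, 103.4]
force: [0.2, -0.2, 0.5]
gripper_width: 30.1
gripper_force: 0.0
time_s: 16.05
ee_pos: [449.7, -147.5, 346.0]
ee_rot: [179.7, 0.2, 103.4]
force: [0.5, 0.8, 0.4]
gripper_width: 30.0
gripper_force: 0.0
t 16.15 pos [ 448.4 -147.   342.7] rot [180.    0.  103.4] q6 -33.0 F [-0.6 -0.6  0.3] w 30.3
slide total [-3.5  -1.09  0.42] spin -11.319
```

View pics/j1.png

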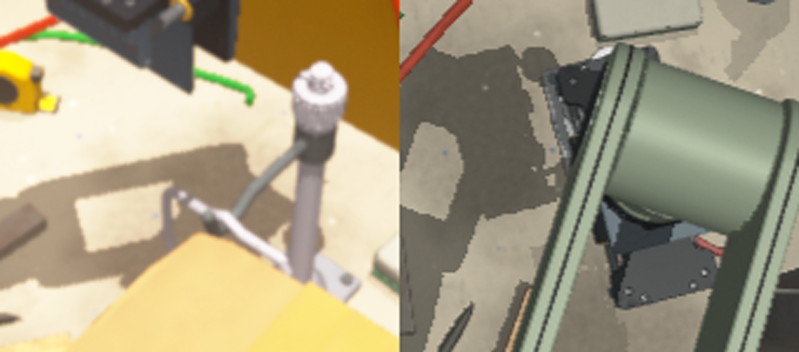

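The tin hangs upright on the hook; in the scene crop the bar crosses the hook at about (215,215). Now to the nut.

```bash
python3 -m jog '{"jaw":[65,65,65,65,65,65],"slide":[[-0.2,0.6,0],[-0.25,0.8,0],[-0.25,0.8,0],[-0.25,0.8,0],[-0.1,0.51,0],[0,0,0]],"spin":[0,0,0,0,0,0]}'
python3 -m jog '{"jaw":[65,65,65,65,65,65,65,65,65,65],"slide":[[0,0,0],[0,0,0],[0,0,0],[0,0,0],[0,0,0],[0,0,0],[0,0,0],[0,0,0],[0,0,0],[0,0,0]],"spin":[-1,-1,-1,-1,-1,-1,-1,-1,-1,-1]}'
python3 -m jog '{"jaw":[65,65,65,65],"slide":[[0,0,0],[0,0,0],[0,0,0],[0,0,0]],"spin":[-1,-1,-0.95,0]}'
python3 go.py 558 -153.2 245 207
```

```text
time_s: 16.75
ee_pos: [559.2, -153.0, 340.0]
ee_rot: [-179.8, -0.1, 103.5]
force: [-0.2, 0.2, -1.2]
gripper_width: 65.0
gripper_force: 0.0
time_s: 17.75
ee_pos: [556.8, -153.1, 342.0]
ee_rot: [180.0, -0.1, -176.2]
force: [-0.0, 0.3, 0.5]
gripper_width: 65.1
gripper_force: 0.0
time_s: 18.15
ee_pos: [557.0, -153.1, 342.1]
ee_rot: [179.9, -0.1, -153.0]
force: [0.2, -0.6, -0.0]
gripper_width: 65.1
gripper_force: 0.0
t 18.15 pos [ 557.  -153.1  342.1] rot [ 1.799e+02 -1.000e-01 -1.530e+02] q6 -133.5 F [ 0.2 -0.6 -0. ] w 65.1
slide total [-0.03 -0.02  3.24] spin 0.002
```

```bash
python3 -m jog '{"jaw":[65,65,65,65,65,65],"slide":[[-0.03,-0.02,0.6],[0,0,0.9],[0,0,0.9],[0,0,0.6],[0,0,0.33],[0,0,0]],"spin":[0,0,0,0,0,0]}'
python3 -m jog '{"jaw":[20,20,20,20,20,20],"slide":[[0,0,0],[0,0,0],[0,0,0],[0,0,0],[0,0,0],[0,0,0]],"spin":[0,0,0,0,0,0]}' 45
python3 -c "from h import *;s=env.state();print(s['torque'],s['effort'][5])"
```

```text
time_s: 18.75
ee_pos: [558.2, -153.1, 241.4]
ee_rot: [179.9, -0.1, -153.0]
force: [0.1, -0.7, 0.6]
gripper_width: 65.4
gripper_force: 0.0
time_s: 19.35
ee_pos: [559.4, -152.9, 243.5]
ee_rot: [180.0, 0.1, -153.0]
force: [-1.2, 2.3, 4.1]
gripper_width: 35.9
gripper_force: 45.0
[ 0.49155346  0.24012551 -0.10871154] -0.06952418480068445
```

```bash
T='from h import *;s=env.state();print(s["torque"].round(3),s["effort"][5].round(3),s["qpos"][5].round(1))'
python3 -m jog '{"jaw":[20,20,20,20,20,20,20,20,20,20],"slide":[[0,0,0.003],[0,0,0.003],[0,0,0.003],[0,0,0.003],[0,0,0.003],[0,0,0.003],[0,0,0.003],[0,0,0.003],[0,0,0.003],[0,0,0.003]],"spin":[0.5,0.8,0.8,0.8,0.8,0.8,0.8,0.8,0.8,0.8]}'; python3 -c "$T"
python3 -m jog '{"jaw":[20,20,20,20,20,20,20,20,20,20],"slide":[[0,0,0.003],[0,0,0.003],[0,0,0.003],[0,0,0.003],[0,0,0.003],[0,0,0.003],[0,0,0.003],[0,0,0.003],[0,0,0.003],[0,0,0.003]],"spin":[0.8,0.8,0.8,0.8,0.8,0.8,0.8,0.8,0.8,0.8]}'; python3 -c "$T"
```

```text
time_s: 20.35
ee_pos: [559.5, -153.0, 242.7]
ee_rot: [180.0, 0.0, 145.2]
force: [-0.7, 2.3, 5.0]
gripper_width: 36.3
gripper_force: 45.0
[0.4   0.261 0.053] -0.832 -71.7
time_s: 21.35
ee_pos: [559.3, -153.1, 242.1]
ee_rot: [179.9, -0.0, 81.2]
force: [-1.8, 3.1, 6.9]
gripper_width: 36.0
gripper_force: 45.0
[0.331 0.448 0.059] -0.832 -7.7
```

```bash
T='from h import *;s=env.state();print(s["torque"].round(3),s["effort"][5].round(3),s["qpos"][5].round(1))'
for i in 1; do python3 -m jog '{"jaw":[20,20,20],"slide":[[0,0,0.002],[0,0,0.002],[0,0,0.002]],"spin":[0.5,0.5,0.5]}'; python3 -c "$T"
python3 -m jog '{"jaw":[20,20,20],"slide":[[0,0,0.002],[0,0,0.002],[0,0,0.002]],"spin":[0.5,0.5,0.5]}'; python3 -c "$T"; python3 -m jog '{"jaw":[20,20,20],"slide":[[0,0,0.002],[0,0,0.002],[0,0,0.002]],"spin":[0.5,0.5,0.5]}'; python3 -c "$T"; done | grep -v _
```

```text
force: [-1.5, 2.8, 7.0]
[0.27  0.516 0.107] -0.491 4.2
force: [-2.1, 1.8, 7.2]
[0.264 0.545 0.082] -0.492 16.2
force: [-1.5, 2.6, 6.9]
[0.262 0.605 0.096] -0.492 28.2
```

```bash
T='from h import *;s=env.state();print(s["torque"].round(3),s["effort"][5].round(3),s["qpos"][5].round(1))'
python3 -m jog '{"jaw":[20,20,20],"slide":[[0,0,0.002],[0,0,0.002],[0,0,0.002]],"spin":[0.5,0.5,0.5]}'|grep force; python3 -c "$T"
python3 -m jog '{"jaw":[20,20,20],"slide":[[0,0,0.002],[0,0,0.002],[0,0,0.002]],"spin":[0.5,0.5,0.5]}'|grep force; python3 -c "$T"
```

```text
force: [-2.8, 2.4, 6.8]
gripper_force: 45.0
[0.35  0.66  0.078] -0.492 40.2
force: [-2.9, 2.0, 7.8]
gripper_force: 45.0
[0.348 0.642 0.094] -0.492 52.2
```

```bash
T='from h import *;s=env.state();print(s["torque"].round(3),s["effort"][5].round(3),s["qpos"][5].round(1))'
python3 -m jog '{"jaw":[20,20,20],"slide":[[0,0,0.002],[0,0,0.002],[0,0,0.002]],"spin":[0.5,0.5,0.5]}'|grep force; python3 -c "$T"
python3 -m jog '{"jaw":[20,20,20],"slide":[[0,0,0.002],[0,0,0.002],[0,0,0.002]],"spin":[0.5,0.5,0.5]}'|grep force; python3 -c "$T"
```

```text
force: [-3.8, 2.2, 9.6]
gripper_force: 45.0
[0.339 0.936 1.566] 1.112 64.0
force: [-1.7, 2.1, 7.7]
gripper_force: 45.0
[0.28  0.529 1.549] 0.982 76.0
```

Bottomed out: the torque jumped from 0.09 to 1.55 N m. I'll hold briefly, then find where the reversal takes up the wind-up.

```bash
T='from h import *;s=env.state();print(s["torque"].round(3),s["effort"][5].round(3),s["qpos"][5].round(1))'
python3 -m jog '{"jaw":[20,20,20],"slide":[[0,0,0],[0,0,0],[0,0,0]],"spin":[0,0,0]}'|grep force; python3 -c "$T"
python3 -m jog '{"jaw":[20,20],"slide":[[0,0,0],[0,0,0]],"spin":[-0.25,0]}' >/dev/null; python3 -c "$T"
python3 -m jog '{"jaw":[20,20],"slide":[[0,0,0],[0,0,0]],"spin":[-0.25,0]}' >/dev/null; python3 -c "$T"
python3 -m jog '{"jaw":[20,20],"slide":[[0,0,0],[0,0,0]],"spin":[-0.25,0]}' >/dev/null; python3 -c "$T"
```

```text
force: [-0.7, 2.7, 8.4]
gripper_force: 45.0
[0.349 0.377 1.199] 1.208 75.9
[0.371 0.315 0.468] 0.326 74.0
[0.4   0.338 0.01 ] -0.106 72.1
[0.438 0.3   0.048] -0.111 70.1
```

```bash
T='from h import *;s=env.state();print(s["torque"].round(3),s["effort"][5].round(3),s["qpos"][5].round(1))'
python3 -m jog '{"jaw":[20,20,20,20,20,20,20,20,20,20],"slide":[[0,0,-0.003],[0,0,-0.003],[0,0,-0.003],[0,0,-0.003],[0,0,-0.003],[0,0,-0.003],[0,0,-0.003],[0,0,-0.003],[0,0,-0.003],[0,0,-0.003]],"spin":[-0.6,-0.8,-0.8,-0.8,-0.8,-0.8,-0.8,-0.8,-0.8,-0.8]}'|grep force; python3 -c "$T"
python3 -m jog '{"jaw":[20,20,20,20,20,20,20,20,20,20],"slide":[[0,0,-0.003],[0,0,-0.003],[0,0,-0.003],[0,0,-0.003],[0,0,-0.003],[0,0,-0.003],[0,0,0],[0,0,0],[0,0,0],[0,0,0]],"spin":[-0.8,-0.8,-0.8,-0.6,-0.2,0,0,0,0,0]}'; python3 -c "$T"
python3 - <<'E'
from h import *
a=env.grab_frame("scene")[:,:,::-1][150:340,230:420]
b=env.grab_frame("top")[:,:,::-1][200:390,290:480]
cv2.imwrite("pics/k1.png",cv2.resize(np.hstack([a,b]),None,fx=2.1,fy=2.1,interpolation=cv2.INTER_CUBIC))
E
```

```text
force: [-1.8, 4.4, 8.0]
gripper_force: 45.0
[ 0.657  0.428 -0.092] 0.82 7.4
time_s: 26.35
ee_pos: [559.4, -152.3, 242.3]
ee_rot: [179.9, -0.1, 91.5]
force: [-1.9, 4.0, 6.0]
gripper_width: 37.7
gripper_force: 45.0
[0.666 0.444 0.007] 0.02 -17.9
```

View pics/k1.png

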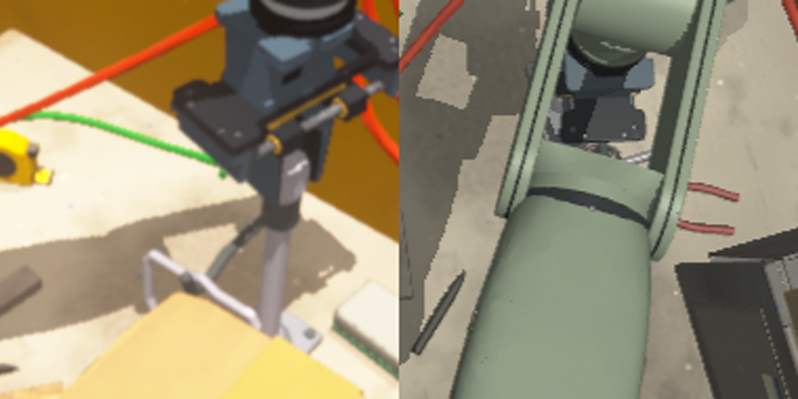

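The nut is gripped, and the handle is still across the hook (scene crop about (195,275)) with nothing touching it. Handing in.

```bash
python3 -c "from workcell import env;print(env.job_done())"
```

```text
the job is handed in; nothing more can be done
None
```

The tin is hanging freely on the hook, the nut was bottomed out and backed off about 90° (by wrist angle), and the gripper is still holding it at 45 N; I handed the job in at about 26 s, and no verdict came back.

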